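Open the board test fixture by its hidden catch

ROBOT

A 6-joint arm with a two-finger parallel gripper is mounted at the origin on a cart in front of the work surface, level with it; the furniture and walls round the work are solid. World frame = base frame: x ahead of the robot, y to its left, z up, the work surface at z = 0. Lengths are in mm, angles in rad, forces in N, time in s.
With the tool pointing down it reaches from about 375 to 925 mm from the base axis. Payload 5.7 kg.
Tool frame: the origin (TCP) lies at the very end of the fingers, on their centre line; the grasp point (between the pads) lies env.hold_point_z behind it (env.hold_point_z is the distance from the TCP to the grasp point, in mm); z points along the fingers, y is the line along which they close (so a half turn about z gives the same grasp; the last joint's range is limited). The gripper opens to 88 mm and grips with 3 to 60 N. Pads are 20 mm wide; open, the fingers measure 115 mm over their backs; the gripper's body (75 mm by 178 mm) begins 61 mm behind the grasp point.
Start: joints at [0.993, 0.359, 1.51, -0, 1.272, -0.115], TCP at [267.861, 536.855, 222.623] pointing down, gripper open.
Joint ranges: [-2.97, 2.97], [-1.01, 2.36], [0.21, 2.38], [-0.96, 4.11], [0.2, 2.71], [-2.98, 2.98]. Speed limits (rad/s): [2.39, 2.39, 3.14, 3.14, 3.14, 3.14].

INTERFACE

Orientations are given as a unit quaternion [w, x, y, z].
In Python, from cell import env gives the robot as it stands.
- The arm moves only by the tool carry_out, never from a script. Its argument "moves" is text: rows parted by semicolons, each of 7 numbers parted by spaces: the shift along the tool's x, y, z in mm, then the turn, a rotation vector about the tool's x, y, z in rad, then the finger opening in mm, from 0 to 87.8. In form: x y z ax ay az claw; .... A call has exactly 10 rows; each row shifts and turns the commanded pose from where the row before left it, along the tool's axes as they then stand; what a row does not reach is not made up. A row lasts 1/8 s, in which the tool goes at most 62.5 mm and 10.7 degrees, less where a joint would pass 70% of its speed; a pose out of reach is approached as far as the arm can. A call with a gripper value outside its range is refused whole. The fingers move at their own pace and stop on an object; "newtons" is the grip in N (left out, the last holds). Time passes only in rows, so rows that do not move let the fingers close, or fill a call up. It gives the time, the measured TCP pose, the force, the opening and the grip force at its end, in the units of the state.
- env.state(): the state, without advancing time (a new reading comes with each control period).
- env.grab_frame(name): name is "side" or "top"; returns a dict with "color" (480x640x3 uint8, red, green, blue), "depth" (480x640 float32, mm along the optical axis (not along the pixel's ray), 0 where there is no reading), "fx", "fy", "cx", "cy" (pixels), "pose" (4x4, takes a point from camera to world coordinates). Camera axes: x right, y down, z forward; pixel columns grow to the right and rows downward; lengths in mm; the calibration is good to about 2 mm. A picture is of the moment at which its call begins.
- env.hand_in(): hands the job in; it is judged then, once.
The state is a dict: "t": time; "joint_positions": joint angles; "qvel": joint speeds; "effort": joint torques, N m; "ee_pos": TCP position; "ee_rot": TCP orientation; "wrist_force": force on the tool from outside, world axes, zero at the start; "wrist_torque": the same for the moment, N m; "width": finger opening in mm; "grip_force": force on a finger pad.
Only numpy, scipy, OpenCV 4.12 (cv2) and the standard library are available. Lean on these libraries where they do the work, as an engineer would, in place of code of your own. Each camera call takes 0.05 s, during which the arm holds its last target. There are 200 camera calls.

TASK

Open the board test fixture. Its lid is held shut by a catch that sits down inside a finger notch somewhere along the dark bar at the front of the fixture: find the notch, press the catch down inside it with a fingertip until the lid springs up part of the way, then take the finger out and gently push the lid back with the fingers until it leans open on its stop. Nothing needs to be gripped: leave the board in the fixture and the things around it where they are.

Things in the scene. Friction and masses are not known exactly. Their poses are not given: they have to be found in the camera images.
- fixture: Grey board test fixture fixed to the bench, 200 mm deep (its x), 336 mm wide (its y); origin under its centre on the bench, -x is its front (towards the robot). Along its front a dark steel catch bar shows between two black end blocks (5 mm higher than the bar, 9 mm at their screw heads); behind the bar lies the lid. One finger notch is cut into the bar; see the bar's points.
- bar_mid (a point): On the fixture: middle of the visible bar, on the centre line of its flat top, 86 mm in front of the fixture's origin, 53 mm above the bench. Not the notch: the bar is set sideways to suit the board, so the notch's centre may lie anywhere up to 45 mm to either side of this point. Its place is not reported: feel for it or look. The top is 28 mm deep (x).
- catch (a joint): Catch paddle, rad: 0 at rest, 0.30 fully pressed. Its front edge then has gone down 10 mm, to about 17 mm below the bar's top, and the paddle lies level; a spring resists with 2 N at first, 5.5 N at the end. The lid comes free at about 0.18 rad (front edge 5.5 mm down). The paddle returns by itself.
- lid (a joint): Lid, rad: 0 shut, 1.92 open on its stop (20 degrees past upright). Clear pane in an aluminium frame, 230 mm wide, 8 mm thick, 0.25 kg, hinged at its far edge. Freed, springs raise it to 0.8 rad in about half a second. On from there it takes about 2 N at its front edge; let go before upright it falls back to 0.8, past upright it leans on to the stop by itself, slowly (damped hinge).
- hinge_mid (a point): Middle of the lid's hinge axis, 78 mm behind the fixture's origin, 51 mm above the bench; the axis runs along the fixture's y.
- test_board: Loose green circuit board, 56 x 86 x 9 mm, lying in the fixture under the lid between locating pins; origin under its centre.
- spudger: Loose purple plastic prying stick, 11 x 120 x 6 mm, on the bench in front of the fixture; origin under its centre.
- screw_tin: Loose round tin of screws, 70 mm across, 13 mm high, on the bench left of the fixture; origin under its centre.
- bar_left (a point): On the fixture: left (+y) end of the visible bar on the same centre line, 75 mm from bar_mid, at the face of the left end block. The notch is 46 mm wide along the bar, 22 mm deep, open above and in front, and goes through the bar's full depth in x. No other gap interrupts the bar's top.
- bar_right (a point): The same at the right (-y) end. In the notch sits the catch, of the same dark steel: a paddle 42 mm wide (y) and 25 mm deep (x), hinged behind and sloping up by 0.3 rad to its front edge, which lies 7 mm below the bar's top and 4 mm behind the bar's front face.
- lid_lip (a point): Middle of the front face of the lip (200 mm wide, 3 mm thick) that hangs under the lid's front edge and sticks out furthest to the front, where a push from the front meets the lid; moves with the lid, 149 mm from the hinge axis. Shut: 37 mm above the bench, 149 mm in front of the hinge axis. Sprung up: 148 mm above the bench, 113 mm in front of the axis.

How it is judged (in metres and radians):
On the way, in this order (a step that is already met when the one before it is completed fails the run):
1. the catch is pressed down inside the notch, the lid still down (value of joint catch above 0.14 rad and value of joint lid below 0.1 rad).
2. the lid has sprung up (value of joint lid above 0.3 rad), for 0.1 s.
At the end, for the whole second after the job is handed in: The lid leans open on its stop (joint over 1.82 rad) at rest, the catch has sprung back, and the board lies in the fixture within 10 mm of where it lay (value of joint lid above 1.82 rad and velocity of joint lid below 0.05 rad/s and value of joint catch below 0.05 rad and distance of test_board from where it was at the start of the episode below 0.01 m); the robot touches nothing.
It fails at once if the board in the fixture is lifted or shifted by more than 10 mm (distance of test_board from where it was at the start of the episode above 0.01 m).
It fails at once if a thing beside the fixture is moved by more than 15 mm (distance of any of spudger, screw_tin from where it was at the start of the episode above 0.015 m).
It fails at once if the lid is forced: the fingers press on it with more than 30 N (contact force between the fingers and lid above 30 N).
It also fails if it takes over 58 s, if anything falls off the work surface, if the arm or the gripper's body presses on something with over 40 N, if the wrist force passes 120 N, or if a joint passes its speed limit or range.

## Working session

There is one attempt and no reset: what is moved stays moved. The work goes in short steps, Python scripts to look and compute and a tool call to move; the robot and the scene stay as the last step left them, time stands still between calls to the robot, and variables do not carry over. Pictures are saved under pics/ and viewed, at most 10 in all, crops included, and the job is handed in when it is done.

Besides the shell and the picture viewer there is one more tool, called after "Call:" by a JSON object that holds its "api" and its "payload". carry_out: Moves the arm, as the interface text tells. Its arguments: {"type":"object","properties":{"moves":{"type":"string"},"newtons":{"type":"number"}},"required":["moves"]}

```bash
mkdir -p pics; python3 - <<'E'
from cell import env
import cv2,numpy as np
s=env.state(); print(s["t"],s["ee_pos"],s["ee_rot"],s["width"],env.hold_point_z)
for n in("top","side"):
    f=env.grab_frame(n); np.savez(f"{n}0.npz",**f)
    cv2.imwrite(f"pics/{n}0.png",f["color"][:,:,::-1]); print(n,f["fx"],f["cx"],f["cy"],np.round(f["pose"],3).tolist(),(f["depth"]>0).mean())
E
```

```text
0.0 [267.51151916 536.29551379 221.82685196] [-2.89558662e-04  2.29340562e-01  9.73345820e-01 -8.58613017e-04] 87.94748821808835 18.700000000000003
top 433.22560781209467 315.1844164441275 240.03591150841459 [[0.025, -0.988, 0.152, 401.628], [-1.0, -0.022, 0.021, 217.298], [-0.018, -0.152, -0.988, 901.501], [0.0, 0.0, 0.0, 1.0]] 0.9959309895833334
side 495.2711160802712 324.2292621139925 232.7438936371322 [[0.894, -0.342, 0.289, 264.467], [-0.448, -0.695, 0.562, -249.414], [0.009, -0.632, -0.775, 736.103], [0.0, 0.0, 0.0, 1.0]] 0.99609375
```

View pics/top0.png

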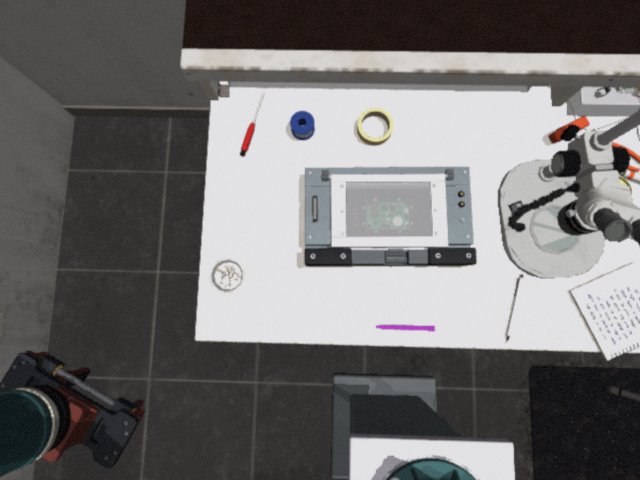

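View pics/side0.png

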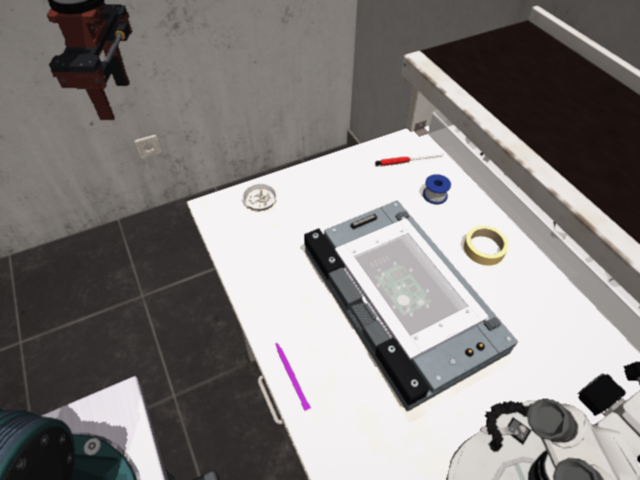

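The top view shows the bar from about u=350 to 428 at v≈256, with a lighter notch-like patch at (397,256). The side view shows a similar patch near (368,317). The spudger is in front of the fixture, the tin is to its left, and the arm is clear at the lower left. I'll zoom in and measure.

```bash
cat > h.py <<'E'
import numpy as np,cv2
def ray(f,u,v,z):
    P=f["pose"]; d=P[:3,:3]@np.array([(u-f["cx"])/f["fx"],(v-f["cy"])/f["fy"],1]); o=P[:3,3]
    return o+d*(z-o[2])/d[2]
def cloud(f):
    v,u=np.mgrid[:480,:640]; D=f["depth"]; P=f["pose"]
    c=np.stack([(u-f["cx"])/f["fx"]*D,(v-f["cy"])/f["fy"]*D,D],-1)
    return c@P[:3,:3].T+P[:3,3]
E
python3 - <<'E'
from h import *
t=dict(np.load("top0.npz")); s=dict(np.load("side0.npz"))
a=cv2.resize(t["color"][235:275,295:485],None,fx=4.2,fy=4.2,interpolation=cv2.INTER_CUBIC)
b=cv2.resize(s["color"][220:420,290:450],None,fx=2.1,fy=2.1,interpolation=cv2.INTER_CUBIC)
im=np.zeros((600,800,3),np.uint8); im[:a.shape[0],:a.shape[1]]=a; im[170:170+b.shape[0],:b.shape[1]]=b
cv2.imwrite("pics/crop.png",im[:,:,::-1])
for n,f,l in(("top",t,[(305,250),(476,250),(305,265),(476,265),(350,256),(428,256),(386,256),(407,256)]),("side",s,[(368,317)])):
    for p in l: print(n,p,np.round(ray(f,*p,53)))
C=cloud(t)
for v in(252,256,260): print(v,[(u,*np.round(C[v,u]).astype(int)) for u in range(344,436,4)])
g=t["color"].sum(2); print(g[256,340:436].tolist())
E
```

```text
top (305, 250) [511. 255.  53.]
top (476, 250) [519. -80.  53.]
top (305, 265) [482. 255.  53.]
top (476, 265) [489. -79.  53.]
top (350, 256) [501. 166.  53.]
top (428, 256) [505.  14.  53.]
top (386, 256) [503.  96.  53.]
top (407, 256) [504.  55.  53.]
side (368, 317) [505.  64.  53.]
252 [(344, np.int64(509), np.int64(179), np.int64(58)), (348, np.int64(509), np.int64(171), np.int64(58)), (352, np.int64(510), np.int64(163), np.int64(53)), (356, np.int64(510), np.int64(155), np.int64(52)), (360, np.int64(510), np.int64(147), np.int64(53)), (364, np.int64(510), np.int64(139), np.int64(53)), (368, np.int64(510), np.int64(131), np.int64(54)), (372, np.int64(510), np.int64(124), np.int64(55)), (376, np.int64(510), np.int64(116), np.int64(54)), (380, np.int64(511), np.int64(107), np.int64(51)), (384, np.int64(511), np.int64(100), np.int64(55)), (388, np.int64(513), np.int64(90), np.int64(40)), (392, np.int64(513), np.int64(82), np.int64(42)), (396, np.int64(513), np.int64(74), np.int64(42)), (400, np.int64(513), np.int64(66), np.int64(41)), (404, np.int64(514), np.int64(58), np.int64(3
[... 2463 characters left out ...]
4(37), np.int64(52)), (420, np.int64(496), np.int64(30), np.int64(55)), (424, np.int64(497), np.int64(21), np.int64(52)), (428, np.int64(497), np.int64(14), np.int64(53)), (432, np.int64(497), np.int64(7), np.int64(58))]
[331, 474, 399, 345, 462, 468, 215, 150, 148, 147, 144, 213, 320, 333, 322, 326, 320, 324, 332, 323, 328, 329, 329, 328, 329, 323, 326, 329, 330, 335, 331, 336, 329, 331, 324, 328, 322, 323, 331, 334, 317, 326, 321, 320, 274, 201, 272, 265, 273, 270, 277, 263, 268, 267, 267, 269, 270, 266, 266, 270, 271, 262, 270, 272, 273, 252, 171, 97, 181, 287, 326, 336, 331, 333, 335, 330, 334, 327, 332, 330, 334, 332, 334, 340, 336, 332, 322, 280, 144, 103, 136, 135, 147, 153, 174, 319]
```

View pics/crop.png

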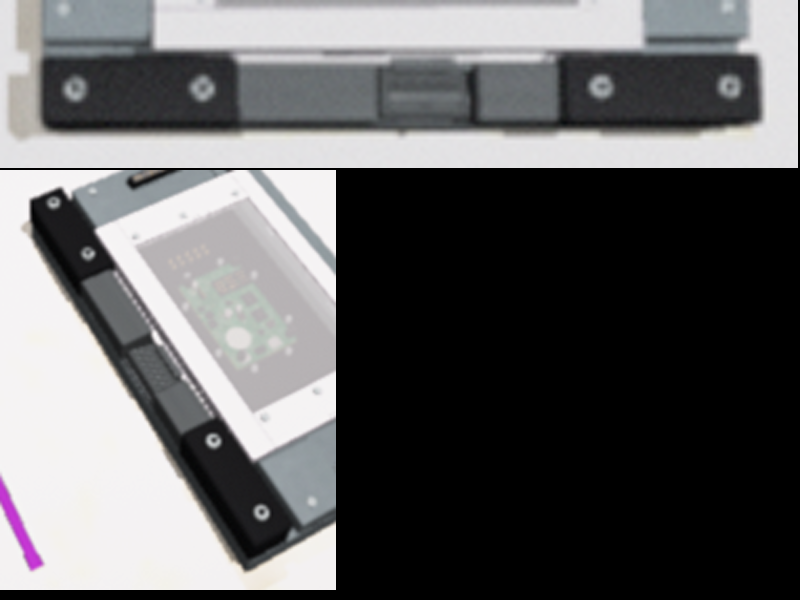

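The crop confirms it. At z=53 the notch edges are at u≈385 and 407, so y runs from 98 to 52 (46 mm wide, as specified) and the notch centre is y≈75. The depth there is 10–12 mm lower, which fits the paddle. The bar's centre line is at x≈501.5 and the fixture yaw is about +0.024. I'll close the fingers, turn the tool square to the bar and tilt it forward, so the rising lid clears the gripper body.

Call:
{"api": "carry_out", "payload": {"moves": "0 0 0 0 0 -0.122 0; 0 0 0 0 0 -0.122 0; 0 0 0 0 0 -0.122 0; 0 0 0 0 0 -0.12 0; 0 0 0 0 -0.1 0 0; 0 0 0 0 -0.1 0 0; 0 0 0 0 -0.1 0 0; 0 0 0 0 0 0 0; 0 0 0 0 0 0 0; 0 0 0 0 0 0 0", "newtons": 20}}

```text
t: 1.35
ee_pos: [268.7, 537.0, 222.8]
ee_rot: [0.149, -0.011, 0.989, 0.002]
wrist_force: [-0.9, 0.9, 0.0]
width: 0.5
grip_force: 0.0
```

```bash
cat > go.py <<'E'
import sys,numpy as np
from cell import env
from scipy.spatial.transform import Rotation as Ro
s=env.state(); R=Ro.from_quat(s["ee_rot"],scalar_first=True).as_matrix()
np.set_printoptions(suppress=True,precision=3)
print("t",s["t"],"pos",s["ee_pos"],"w",s["width"],"F",s["wrist_force"],"q",s["joint_positions"]); print("R",R.tolist())
for a in sys.argv[1:]:
    g=np.array(eval(a)); print(a,"tool shift",R.T@(g-s["ee_pos"]))
E
python3 go.py "[495,75,150]" "[495,75,222]"; python3 -c "
from h import *
t=dict(np.load('top0.npz'))
for u in (366,396,418): print(u,[np.round(ray(t,u,v,53)[:2],1).tolist() for v in (249.8,263.8)], t['color'].sum(2)[244:272,u].tolist())"
```

```text
t 1.35 pos [268.733 537.044 222.789] w 0.5404769171912369 F [-0.924  0.875  0.02 ] q [ 1.162  0.313  1.625 -0.306  1.094 -0.304]
R [[-0.9553453313749841, -0.02200569645333662, 0.2946710829783368], [-0.02091731024059643, 0.9997577746758909, 0.006845298197289717], [-0.2947503417340188, 0.00037589721305992087, -0.9555742225222302]]
[495,75,150] tool shift [-185.044 -466.939  133.067]
[495,75,222] tool shift [-206.266 -466.912   64.266]
366 [[514.5, 135.1], [486.8, 134.9]] [679, 672, 551, 478, 614, 579, 404, 337, 318, 321, 334, 325, 326, 324, 329, 326, 338, 335, 333, 266, 155, 232, 500, 663, 680, 680, 680, 680]
396 [[515.8, 76.2], [488.2, 76.3]] [681, 671, 555, 459, 496, 398, 323, 281, 260, 272, 252, 243, 270, 331, 337, 290, 276, 273, 234, 255, 255, 253, 510, 666, 675, 682, 679, 676]
418 [[516.8, 33.1], [489.2, 33.4]] [681, 672, 560, 538, 658, 556, 362, 339, 334, 326, 334, 343, 332, 335, 325, 322, 341, 332, 327, 241, 134, 221, 362, 562, 672, 681, 679, 680]
```

Call:
{"api": "carry_out", "payload": {"moves": "-8 -25 2 0 0 0 0; -18 -48 12 0 0 0 0; -20 -50 14 0 0 0 0; -20 -50 14 0 0 0 0; -20 -50 14 0 0 0 0; -20 -50 14 0 0 0 0; -20 -50 14 0 0 0 0; -20 -50 14 0 0 0 0; -20 -48 14 0 0 0 0; -10 -25 6 0 0 0 0"}}

```text
t: 2.6
ee_pos: [483.0, 92.6, 162.1]
ee_rot: [0.15, -0.009, 0.989, 0.002]
wrist_force: [0.6, 0.3, -0.3]
width: 0.7
grip_force: 0.0
```

```bash
python3 go.py "[496,75,75]" "[496,75,38]"
```

```text
t 2.6 pos [483.008  92.57  162.142] w 0.6857426180283527 F [ 0.61   0.305 -0.323] q [ 0.058  0.146  2.05  -0.019  0.645 -1.519]
R [[-0.9549080895478124, -0.019197698713965174, 0.29628025394925495], [-0.018296864920102667, 0.9998156987392746, 0.0058131995141820405], [-0.2963372491777615, 0.00013007145724461093, -0.955083356483178]]
[496,75,75] tool shift [ 13.738 -17.828  86.975]
[496,75,38] tool shift [ 24.703 -17.833 122.313]
```

Call:
{"api": "carry_out", "payload": {"moves": "2 -3 15 0 0 0 0; 2 -3 15 0 0 0 0; 2 -3 15 0 0 0 0; 2 -3 14 0 0 0 0; 2 -3 10 0 0 0 0; 2 -2 10 0 0 0 0; 2 -1 8 0 0 0 0; 0 0 0 0 0 0 0; 0 0 0 0 0 0 0; 0 0 0 0 0 0 0"}}

```text
t: 3.85
ee_pos: [494.2, 78.1, 75.1]
ee_rot: [0.15, -0.012, 0.989, 0.002]
wrist_force: [0.0, -0.0, -0.5]
width: 0.4
grip_force: 0.0
```

```bash
python3 go.py "[496,75,60]" "[496,75,38]"; python3 - <<'E'
from cell import env
from h import *
a=[]
for n,(r0,c0) in(("top",(190,300)),("side",(200,260))):
    f=env.grab_frame(n); np.savez(f"{n}1.npz",**f); a.append(cv2.resize(f["color"][r0:r0+200,c0:c0+200],None,fx=2,fy=2,interpolation=cv2.INTER_CUBIC))
cv2.imwrite("pics/near.png",np.hstack(a)[:,:,::-1])
E
```

```text
t 3.85 pos [494.161  78.107  75.07 ] w 0.38780130257059814 F [ 0.02  -0.014 -0.457] q [ 0.017  0.324  2.131  0.005  0.386 -1.581]
R [[-0.9548644696599452, -0.023457977406824843, 0.2961141129311683], [-0.02242933579501323, 0.9997248205103039, 0.006870818832993361], [-0.2961938039136307, -8.094209147987237e-05, -0.9551278573947845]]
[496,75,60] tool shift [ 2.778 -3.148 14.917]
[496,75,38] tool shift [ 9.294 -3.146 35.93 ]
```

View pics/near.png

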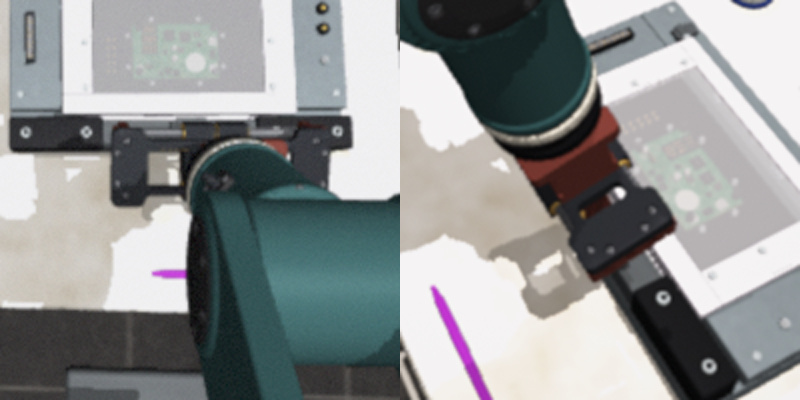

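The near views show the gripper closed over the notch, with its body hiding the tip. The fixture and the things around it haven't moved. I'll go down slowly and watch the force.

Call:
{"api": "carry_out", "payload": {"moves": "1 -1.5 5 0 0 0 0; 1.5 -1.5 5 0 0 0 0; 1 0 5 0 0 0 0; 1 0 3 0 0 0 0; 1 0 3 0 0 0 0; 0.5 0 2 0 0 0 0; 0.5 0 2 0 0 0 0; 0.3 0 1 0 0 0 0; 0 0 0 0 0 0 0; 0 0 0 0 0 0 0"}}

```text
t: 5.2
ee_pos: [495.2, 75.0, 47.9]
ee_rot: [0.149, -0.011, 0.989, 0.002]
wrist_force: [0.3, 0.1, -0.3]
width: 0.6
grip_force: 0.0
```

```bash
python3 go.py "[496,75,38]"
```

```text
t 5.2 pos [495.236  74.999  47.925] w 0.6270966734215057 F [ 0.318  0.074 -0.302] q [ 0.009  0.385  2.153  0.014  0.304 -1.597]
R [[-0.9550464523746374, -0.02320942762284515, 0.2955462675725062], [-0.022196220779417287, 0.9997306216128075, 0.00678321404504266], [-0.2956240883110354, -8.17256961562784e-05, -0.9553043450812833]]
[496,75,38] tool shift [ 2.205 -0.016  9.707]
```

The tip is at z≈48, below the bar top, with no contact force, so it is inside the notch. Now I'll press the catch.

Call:
{"api": "carry_out", "payload": {"moves": "0.3 0 1 0 0 0 0; 0.3 0 1 0 0 0 0; 0.3 0 1 0 0 0 0; 0.3 0 1 0 0 0 0; 0.3 0 1 0 0 0 0; 0.3 0 1 0 0 0 0; 0.3 0 1 0 0 0 0; 0.3 0 1 0 0 0 0; 0 0 0 0 0 0 0; 0 0 0 0 0 0 0"}}

```text
t: 6.45
ee_pos: [492.5, 75.0, 38.6]
ee_rot: [0.147, -0.012, 0.989, 0.002]
wrist_force: [-5.4, -0.7, 5.5]
width: 0.3
grip_force: 3.8
```

```bash
python3 go.py "[496,75,38]"; python3 - <<'E'
from cell import env
from h import *
f=env.grab_frame("top"); np.savez("top2.npz",**f)
C=cloud(f)
for v in (180,190,200,210,220): print(v,[int(C[v,u,2]) for u in (336,340,344,436,440,444)])
E
```

```text
t 6.45 pos [492.455  74.975  38.617] w 0.33617444132250784 F [-5.415 -0.743  5.522] q [ 0.009  0.404  2.162  0.015  0.28  -1.599]
R [[-0.9564533161344092, -0.02339872472510599, 0.29094596360274644], [-0.022411057249232123, 0.9997262086305504, 0.006726982247419279], [-0.2910237079147738, -8.636216861268456e-05, -0.9567158376305435]]
[496,75,38] tool shift [-3.211 -0.057  1.622]
180 [62, 62, 59, 62, 62, 60]
190 [73, 74, 77, 77, 77, 77]
200 [91, 86, 90, 90, 95, 89]
210 [100, 102, 101, 99, 103, 103]
220 [112, 114, 116, 114, 114, 116]
```

The catch gave way at about 5.5 N. The depth image shows the lid surface rising from 62 to 116 mm towards its front, so the lid has sprung up. I'll withdraw the finger along its axis.

Call:
{"api": "carry_out", "payload": {"moves": "0 0 -3 0 0 0 0; 0 0 -6 0 0 0 0; 0 0 -8 0 0 0 0; 0 0 -8 0 0 0 0; 0 0 -10 0 0 0 0; 0 0 -10 0 0 0 0; 0 0 -10 0 0 0 0; 0 0 -10 0 0 0 0; 0 0 0 0 0 0 0; 0 0 0 0 0 0 0"}}

```text
t: 7.75
ee_pos: [476.0, 74.5, 101.6]
ee_rot: [0.149, -0.011, 0.989, 0.002]
wrist_force: [-0.6, -0.1, 0.1]
width: 0.8
grip_force: 0.0
```

```bash
python3 go.py "[520,77,125]" "[545,77,130]"; python3 - <<'E'
from cell import env
from h import *
a=[]
for n,(r0,c0) in(("top",(120,270)),("side",(180,280))):
    f=env.grab_frame(n); np.savez(f"{n}3.npz",**f); a.append(cv2.resize(f["color"][r0:r0+220,c0:c0+220],(400,400),interpolation=cv2.INTER_CUBIC))
    if n=="top":
        C=cloud(f)
        for v in range(200,264,6): print(v,[np.round(C[v,u,::2]).astype(int).tolist() for u in (338,342,436,442)])
cv2.imwrite("pics/up.png",np.hstack(a)[:,:,::-1])
E
```

```text
t 7.75 pos [476.037  74.547 101.579] w 0.7911349462782851 F [-0.569 -0.104  0.144] q [ 0.008  0.247  2.142  0.01   0.453 -1.594]
R [[-0.9550676163818295, -0.023190962500039995, 0.29547931805297656], [-0.02218107723635396, 0.9997310495405987, 0.006769667428152036], [-0.29555684385810665, -8.85594411753959e-05, -0.9553251510380432]]
[520,77,125] tool shift [-48.964   1.431  -9.368]
[545,77,130] tool shift [-74.318   0.851  -6.758]
200 [[597, 123], [597, 121], [601, 119], [600, 125]]
206 [[582, 137], [582, 138], [587, 133], [587, 133]]
212 [[567, 153], [568, 152], [571, 153], [571, 154]]
218 [[579, 43], [557, 150], [561, 147], [561, 148]]
224 [[567, 45], [548, 144], [574, 30], [571, 46]]
230 [[554, 46], [556, 34], [561, 33], [558, 49]]
236 [[542, 46], [544, 33], [548, 34], [546, 48]]
242 [[530, 46], [530, 45], [534, 48], [534, 48]]
248 [[520, 29], [520, 28], [520, 59], [521, 55]]
254 [[504, 58], [504, 64], [508, 60], [509, 58]]
260 [[492, 61], [493, 57], [497, 58], [497, 58]]
```

View pics/up.png

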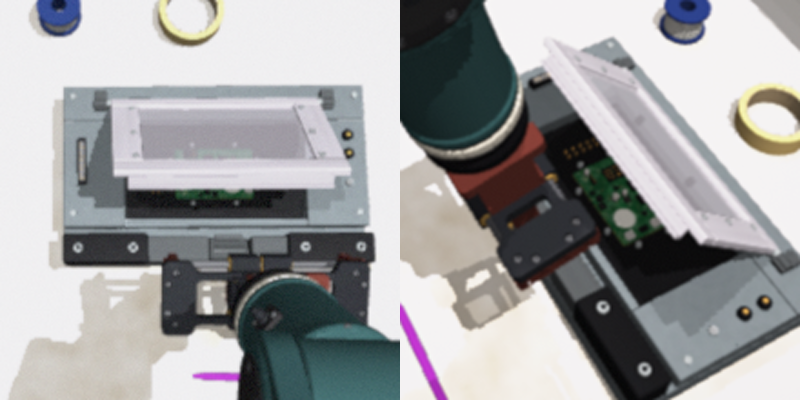

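The lid stands at about 0.8 rad: it is sloped up in both views, its lip corner is near x≈548, z≈144, and the catch looks to be back up. I'll bring the closed fingers just below the lip in front of it, then push back gently.

Call:
{"api": "carry_out", "payload": {"moves": "-6 1 -1 0 0 0 0; -8 1.5 -1 0 0 0 0; -8 1.5 -1 0 0 0 0; -8 1.5 -1 0 0 0 0; -8 1.5 -1 0 0 0 0; -8 1 -1 0 0 0 0; -5 0 1.5 0 0 0 0; -5 0 1.5 0 0 0 0; -4 0 1.2 0 0 0 0; 0 0 0 0 0 0 0"}}

```text
t: 9.1
ee_pos: [532.8, 83.8, 120.9]
ee_rot: [0.149, -0.011, 0.989, 0.002]
wrist_force: [0.6, 0.5, 0.3]
width: 0.6
grip_force: 0.0
```

```bash
python3 go.py "[544,84,122]" "[581,84,155]"
```

```text
t 9.1 pos [532.842  83.792 120.909] w 0.560646839072981 F [0.634 0.492 0.308] q [ 0.029  0.279  2.006 -0.004  0.557 -1.562]
R [[-0.955128649308814, -0.023036876320752995, 0.29529403244715724], [-0.022035766121442795, 0.9997346118521391, 0.006717951793049345], [-0.29537042553539694, -9.052201384635115e-05, -0.9553828047043778]]
[544,84,122] tool shift [-10.984  -0.049   2.254]
[581,84,155] tool shift [-56.071  -0.904 -18.348]
```

Call:
{"api": "carry_out", "payload": {"moves": "-5 0 1 0 0 0 0; -5 0 1 0 0 0 0; -5 0 -2 0 0 0 0; -5 0 -2 0 0 0 0; -6 0 -3 0 0 0 0; -6 0 -3 0 0 0 0; -6 0 -3 0 0 0 0; -6 0 -3 0 0 0 0; -6 0 -2.5 0 0 0 0; -6 0 -2 0 0 0 0"}}

```text
t: 10.35
ee_pos: [581.2, 85.0, 155.5]
ee_rot: [0.15, -0.011, 0.989, 0.002]
wrist_force: [-0.9, 0.1, -1.0]
width: 0.6
grip_force: 0.4
```

```bash
python3 go.py "[608,84,169]" "[642,84,178]"; python3 - <<'E'
from cell import env
from h import *
f=env.grab_frame("top"); C=cloud(f)
for v in range(180,232,6): print(v,[np.round(C[v,u,::2]).astype(int).tolist() for u in (342,436)])
E
```

```text
t 10.35 pos [581.156  84.982 155.545] w 0.5882580213722537 F [-0.943  0.149 -1.018] q [ 0.029  0.284  1.872 -0.003  0.685 -1.563]
R [[-0.9550212575707228, -0.02313355313063292, 0.2956336183650082], [-0.022114300435480527, 0.9997323822033602, 0.0067912951816169066], [-0.2957116083353584, -5.1899390470216706e-05, -0.9552772592300985]]
[608,84,169] tool shift [-29.594  -1.603  -4.924]
[642,84,178] tool shift [-64.726  -2.39   -3.47 ]
180 [[640, 107], [647, 95]]
186 [[613, 160], [554, 375]]
192 [[597, 179], [497, 554]]
198 [[587, 174], [491, 559]]
204 [[610, 35], [485, 562]]
210 [[598, 34], [479, 567]]
216 [[585, 35], [473, 572]]
222 [[573, 36], [468, 574]]
228 [[560, 37], [463, 578]]
```

The lid is following: its lip is now near x≈587, z≈174, and the force is about 1 N. I'll push on.

Call:
{"api": "carry_out", "payload": {"moves": "-6 0 -1 0 0 0 0; -6 0 -1 0 0 0 0; -6 0 -1 0 0 0 0; -6 0 -1 0 0 0 0; -6 0 -1 0 0 0 0; -7 0 0 0 0 0 0; -7 0 0 0 0 0 0; -7 0 0.5 0 0 0 0; -7 0 0.5 0 0 0 0; -7 0 0.5 0 0 0 0"}}

```text
t: 11.65
ee_pos: [642.1, 86.4, 177.7]
ee_rot: [0.149, -0.011, 0.989, 0.002]
wrist_force: [-0.8, 0.1, -1.1]
width: 0.4
grip_force: 0.3
```

```bash
python3 go.py "[669,85,179]"; python3 - <<'E'
from cell import env
from h import *
f=env.grab_frame("top"); C=cloud(f)
for v in range(150,200,5): print(v,[np.round(C[v,u,::2]).astype(int).tolist() for u in (340,345)])
E
```

```text
t 11.65 pos [642.068  86.387 177.747] w 0.3927859385628298 F [-0.781  0.103 -1.051] q [ 0.028  0.334  1.722 -0.002  0.785 -1.565]
R [[-0.9551801159908698, -0.023196776418558655, 0.29511498704650085], [-0.022199506655518328, 0.9997309109608289, 0.00672960427390732], [-0.2951916799639186, -0.00012342292815855326, -0.9554380444837126]]
[669,85,179] tool shift [-26.064  -2.012   6.742]
150 [[738, 2], [741, -4]]
155 [[657, 195], [657, 195]]
160 [[657, 169], [647, 199]]
165 [[658, 140], [658, 140]]
170 [[657, 112], [658, 111]]
175 [[659, 77], [658, 80]]
180 [[658, 45], [658, 46]]
185 [[641, 67], [647, 47]]
190 [[640, 34], [641, 33]]
195 [[630, 33], [629, 37]]
```

The lid is now almost exactly upright, with its pane at x≈658 over the whole height. A little further, and then it should lean over by itself.

Call:
{"api": "carry_out", "payload": {"moves": "-6 0 1.5 0 0 0 0; -6 0 1.5 0 0 0 0; -6 0 1.5 0 0 0 0; -6 0 1.5 0 0 0 0; -5 0 1.5 0 0 0 0; -3 0 1 0 0 0 0; 0 0 0 0 0 0 0; 0 0 0 0 0 0 0; 0 0 0 0 0 0 0; 0 0 0 0 0 0 0"}}

```text
t: 12.95
ee_pos: [674.6, 87.2, 179.2]
ee_rot: [0.149, -0.011, 0.989, 0.002]
wrist_force: [-0.3, 0.3, 0.1]
width: 0.3
grip_force: 0.0
```

```bash
python3 go.py; python3 - <<'E'
from cell import env
from h import *
f=env.grab_frame("top"); C=cloud(f)
for v in range(130,200,5): print(v,[np.round(C[v,u,::2]).astype(int).tolist() for u in (340,345)])
E
```

```text
t 12.95 pos [674.641  87.182 179.157] w 0.2538265103605047 F [-0.281  0.318  0.147] q [ 0.028  0.376  1.651 -0.002  0.815 -1.565]
R [[-0.9551039433391161, -0.023209622933397372, 0.29536040835115307], [-0.022196543496635107, 0.9997306173978776, 0.006782779228355788], [-0.2954382691441181, -7.772096334901632e-05, -0.9553618283585438]]
130 [[707, 183], [702, 196]]
135 [[703, 171], [704, 168]]
140 [[697, 161], [698, 159]]
145 [[693, 149], [694, 145]]
150 [[689, 134], [688, 136]]
155 [[684, 121], [684, 122]]
160 [[679, 107], [680, 105]]
165 [[674, 93], [675, 89]]
170 [[668, 79], [669, 76]]
175 [[663, 64], [664, 61]]
180 [[658, 46], [658, 46]]
185 [[642, 66], [648, 45]]
190 [[640, 34], [641, 33]]
195 [[629, 35], [630, 32]]
```

The pane now leans 20° past upright, so the lid is on its stop, and there is no contact force. I'll back away.

Call:
{"api": "carry_out", "payload": {"moves": "6 0 -2 0 0 0 0; 10 0 -4 0 0 0 0; 14 0 -6 0 0 0 0; 15 0 -8 0 0 0 0; 15 0 -8 0 0 0 0; 15 0 -8 0 0 0 0; 10 0 -6 0 0 0 0; 5 0 -2 0 0 0 0; 0 0 0 0 0 0 0; 0 0 0 0 0 0 0"}}

```text
t: 14.25
ee_pos: [576.4, 84.9, 194.6]
ee_rot: [0.15, -0.011, 0.989, 0.002]
wrist_force: [0.4, -0.5, -0.0]
width: 0.5
grip_force: 0.0
```

```bash
python3 go.py; python3 - <<'E'
from cell import env
from h import *
a=[]
for n in("top","side"):
    f=env.grab_frame(n); a.append(cv2.resize(f["color"],(400,300),interpolation=cv2.INTER_AREA))
    if n=="top":
        C=cloud(f)
        p=C[130:181:5,342]; print(np.arctan(np.polyfit(p[:,2],p[:,0],1)[0])+np.pi/2, [np.round(C[v,397]).tolist() for v in (252,256,260)])
cv2.imwrite("pics/end.png",np.hstack(a)[:,:,::-1])
E
```

```text
t 14.25 pos [576.404  84.877 194.643] w 0.4581489337688305 F [ 0.42  -0.514 -0.041] q [ 0.029  0.225  1.837 -0.002  0.78  -1.564]
R [[-0.9549375317063286, -0.02316978003224759, 0.29590111833496424], [-0.022151642029334822, 0.9997315423282415, 0.00679323408989055], [-0.2959790791492356, -6.75814553326025e-05, -0.9551944200730643]]
1.892643426166674 [[513.0, 73.0, 43.0], [505.0, 72.0, 42.0], [497.0, 72.0, 42.0]]
```

View pics/end.png

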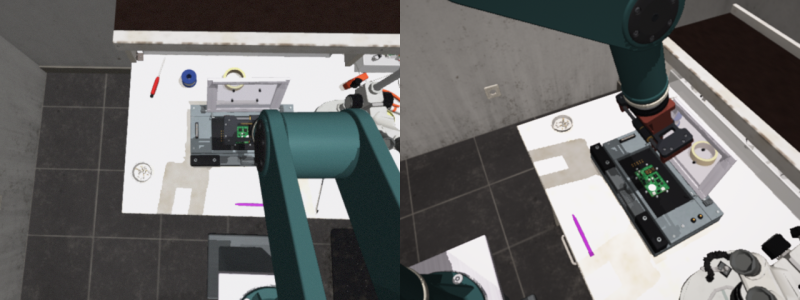

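The lid leans open at about 1.89 rad. The board is in place, the catch is back at its resting height, and the arm is clear. The tin and spudger haven't moved.

```bash
python3 -c "
from cell import env
print(env.hand_in())"
```

```text
the job is handed in; nothing more can be done
None
```

The job is handed in: the catch was pressed, the lid sprang up and I pushed it back to lean on its stop (about 1.89 rad in the depth image), with the board and nearby things looking undisturbed; the hand-in call returned no verdict.

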